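# Ready a tungsten for the grinder

### The job

Get the tungsten grinder ready: turn its angle selector knob to the yellow mark, which swings the brass guide tube to the angle wanted, then draw the electrode holder with the gold ring straight up out of the rack and tip it over until it is in line with the guide tube, its point 1 to 4 cm outside the tube's mouth and aimed down the bore. The wheel is not running yet, so do not let the electrode holder touch the grinder: finish while holding it still there in the gripper. Leave the other two holders in the rack and everything else on the table as it is.

Things in the scene. Friction and masses are not known exactly. Their poses are not given: they have to be found in the camera images.
- selector (a joint): angle selector knob, rad, growing clockwise seen from above. Four spring detents: 0 (white mark), 0.6 (green), 1.2 (yellow), 1.8 (red), end stops just beyond the outer two. The hump between two detents takes about 0.06 N m; let go, the knob snaps into the nearer one. It starts at or between white and green. Geared to the guide tube: 1 rad of knob tips the tube 0.30 rad further over.
- selector_grip (a point): grip point on the knob's vertical axis, 22 mm above the dial, 8 mm below the knob's top (103 mm above the table). Grey bar 38 long, 13 wide, 26 high on a 43 mm round foot, on the black 72 mm dial of the teal gear box. Turns with the knob: x axis along the bar to its white pointer end, z up. The motor (109 mm high) begins 46 mm behind the axis.
- guide_mouth (a point): centre of the flared mouth (32 mm outside, 26 mm bore, narrowing to 16) of the brass guide tube. z axis: out of the tube along its axis, up and to the grinder's front; y: level, to the grinder's left. Hinge 65 mm behind the mouth, 75 mm above the table. The tube leans 0.23 rad from vertical at white, 0.41 green, 0.59 yellow (mouth 129 mm above the table), 0.77 red.
- grinder: cordless bench grinder for tungsten electrodes, fixed to the table: teal base 190x230 mm, aluminium wheel housing with the guide tube, black motor, teal gear box with the selector knob about 100 mm left of the tube. Origin on the table under its middle; x axis to its rear, y to its left, z up.
- holder_gold: electrode holder with gold ring and gold end cap: straight steel pen, 18 mm diameter, 131 mm long, 60 to 130 g, brass nose and thin electrode at the lower end. Origin at the electrode's point, z axis from the point to the cap; round. A 26 mm collar 75 to 80 mm from the point rests on the rack; above it the ring (80 to 87 mm) and the knurled grip (88 to 124 mm).
- holder_gold_tip (a point): point of the gold holder's electrode (the origin of holder_gold).
- holder_blue: the same holder with a blue ring and cap, stays in the rack; origin at its point, z up the pen
- holder_red: the same holder with a red ring and cap, stays in the rack; origin at its point, z up the pen
- rack: aluminium rack, 56x172 mm, top 84 mm above the table, fixed; origin under its middle on the table, y axis along the row. Three wells of 20 mm at y = -55, 0, +55 mm hold the pens upright, points 9 mm and caps 140 mm above the table; any pen may be in any well. A pen must rise more than 75 mm to clear the top.
- f_clamp: red F-clamp with a wooden handle, 106x334x34 mm, lying flat near the front edge
- tape_roll: roll of masking tape, 104 mm across, 25 mm high, lying flat near the front edge
- chip_hammer: slag hammer with a black handle, 150x267x24 mm, lying behind the rack
- box_end_a: dark box-section offcut, 40x140x40 mm, lying right of the rack
- pliers: blue long-nose pliers, 60x184x16 mm, lying at the right
- angle_end_b: angle-iron offcut, 30x75x30 mm, lying at the front right

How it is judged:
On the way, in this order (a step that is already met when the one before it is completed fails the run):
1. the selector stands at the yellow mark while the gold holder is still in the rack (value of joint selector between 1.08 and 1.32 rad and height (world z) of holder_gold_tip below 0.03 m), for 0.3 s.
2. the gold holder has been drawn up clear of the rack, the selector still at the yellow mark (value of joint selector between 1.08 and 1.32 rad and height (world z) of holder_gold_tip above 0.09 m), for 0.1 s.
At the end, for the whole second after the job is handed in: Selector within 0.12 rad of 1.2; gold holder gripped, still, over 0.10 m up, touching neither grinder nor rack, its point 5 to 50 mm outside the guide mouth and within 12 mm of the tube's axis each way, its axis within 0.15 rad of the tube's; blue and red holders within 15 mm of their starts (value of joint selector between 1.08 and 1.32 rad and z of holder_gold_tip in the frame of guide_mouth between 0.005 and 0.05 m and x of holder_gold_tip in the frame of guide_mouth between -0.012 and 0.012 m and y of holder_gold_tip in the frame of guide_mouth between -0.012 and 0.012 m and angle between the z axis of holder_gold and the z axis of guide_mouth, either way round below 0.15 rad and angle between holder_gold's own z axis and vertical below 1 rad and height (world z) of holder_gold_tip above 0.1 m and contact force between holder_gold and the fingers above 1 N and contact force between holder_gold and grinder below 0.2 N and contact force between holder_gold and rack below 0.2 N and linear speed of holder_gold below 0.03 m/s and angular speed of holder_gold below 0.2 rad/s and distance of each of holder_blue, holder_red from where it was at the start of the episode below 0.015 m); the arm keeps its last pose, push and grip.
It fails at once if the gold holder touches the grinder (more than 1 N) (contact force between holder_gold and grinder above 1 N).
It fails at once if the blue or the red holder is pulled out or knocked (moved more than 15 mm) (distance of any of holder_blue, holder_red from where it was at the start of the episode above 0.015 m).
It fails at once if another thing on the table is shifted by more than 25 mm (distance of any of f_clamp, tape_roll, chip_hammer, box_end_a, pliers, angle_end_b from where it was at the start of the episode above 0.025 m).
It also fails if it takes over 51 s, if anything falls off the work surface, if the arm or the gripper's body presses on something with over 40 N, if the wrist force passes 120 N, or if a joint passes its speed limit or range.

### The arm

A 7-joint arm with a two-finger parallel gripper is mounted at the origin on a cart in front of the work surface, level with it; the furniture and walls round the work are solid. World frame = base frame: x ahead of the robot, y to its left, z up, the work surface at z = 0. Lengths are in m, angles in rad, forces in N, time in s.
With the tool pointing down it reaches from about 0.425 to 0.925 m from the base axis. Payload 6.8 kg.
Tool frame: the origin (TCP) lies on the mounting face of the last link; the fingertips stand 173 mm ahead of it and the grasp point (between the pads) lies 155 mm ahead of it; z points along the fingers, y is the line along which they close (so a half turn about z gives the same grasp; the last joint's range is limited). The gripper opens to 85 mm and grips with 20 to 120 N. Pads are 22 mm wide; open, the fingers measure 114 mm over their backs; the gripper's body (76 mm by 85 mm) begins 54 mm behind the grasp point. The pads swing forward as they close: fully open they stand 13 mm farther back than shut.
Start: joints at [-1.251, 0.477, 0.022, 1.555, -0.011, 1.109, -0.083], TCP at [0.28, 0.614, 0.405] pointing down, gripper open.
Joint ranges: [-2.96, 2.96], [-0.34, 2.1], [-1.41, 1.46], [0.24, 2.44], [-1.37, 4.51], [0.17, 1.92], [-2.96, 2.96]. Speed limits (rad/s): [2.39, 2.39, 3.14, 3.14, 3.14, 3.14, 3.14].

### API

Orientations are given as a unit quaternion [w, x, y, z].
In Python, from station import bot gives the robot as it stands. The module is installed in compiled form; this text tells all that it offers.
- The arm moves only by the shell command python3 -m pendant 'ROWS' [FORCE]. ROWS is JSON, a list of rows, each a list of 5 numbers: the finger opening in m, from 0 to 0.0854, then the shift along the tool's x, y, z in m, then the turn about the tool's z in degrees. In form: [[jaw, x, y, z, yaw], ...]. A call has 1 to 12 rows; each row shifts and turns the commanded pose from where the row before left it, along the tool's axes as they then stand; what a row does not reach is not made up. A row lasts 1/12 s, in which the tool goes at most 41.7 mm and 7.16 degrees, less where a joint would pass 70% of its speed; a pose out of reach is approached as far as the arm can. A call with a gripper value outside its range is refused whole. The fingers move at their own pace and stop on an object; FORCE is the grip in N (left out, the last holds). Time passes only in rows, so rows that do not move let the fingers close. It gives the time, the measured TCP pose, the force, the opening and the grip force at its end, in the units of the state.
- bot.get_obs(): the state, without advancing time (a new reading comes with each control period).
- bot.read_camera(name): name is "side" or "top"; returns (picture, depth): 384x512x3 uint8, blue, green, red; 384x512 float32, m along the optical axis (not along the pixel's ray), 0 where there is no reading.
- bot.camera_model(name): a dict with "intrinsics" (3x3 intrinsics, pixels), "R" (3x3) and "t" (3): a world point X has camera coordinates R X + t. Camera axes: x right, y down, z forward; pixel columns grow to the right and rows downward; lengths in m; the calibration is good to about 2 mm. A picture is of the moment at which its call begins. camera_model takes no time and is no camera call.
- bot.hand_in(): hands the job in; it is judged then, once.
Trained networks look in the newest picture that a camera, given by its name, has taken for a name from the list of things; names that differ only in an ending like _2 or _b are one class to them, and where a whole thing is asked for, a point or a joint stands for the part that bears it (a point fixed in the world has none). Each returns a list of dicts, best first, with "score" (0 to 1); they miss things now and then, are a little off and sometimes report something else, mostly with a low value. They report only what shows in the picture. A call takes as long as a camera call.
- bot.boxes_of(name, camera): "at" ([column, row] in pixels, amid what is visible of it).
- bot.trace(name, camera): "mask" (384x512 bool, what is visible of it) and "at" ([column, row] in pixels, amid what is visible of it).
- bot.pinpoint(name, camera): "at" ([column, row] in pixels: a listed point, or the origin of a listed thing).
The state is a dict: "t": time; "q": joint angles; "joint_vel": joint speeds; "joint_torque": joint torques, N m; "eef_pos": TCP position; "tool_rot": TCP orientation; "contact_force": force on the tool from outside, world axes, zero at the start; "torque": the same for the moment, N m; "gripper_width": opening from 0.0 (shut) to 1.0 (fully open); "grasp_force": force on a finger pad.
Only numpy, scipy, OpenCV 4.12 (cv2) and the standard library are available. Lean on these libraries where they do the work, as an engineer would, in place of code of your own. Each camera call takes 0.05 s, during which the arm holds its last target. There are 200 camera calls.

## Working session

There is one attempt and no reset: what is moved stays moved. The work goes in short steps, Python scripts to look and compute and a shell command to move; the robot and the scene stay as the last step left them, time stands still between calls to the robot, and variables do not carry over. Pictures are saved under pics/ and viewed, at most 12 in all, crops included, and the job is handed in when it is done.

```bash
mkdir -p pics
cat > h.py <<'E'
import numpy as np, cv2
from station import bot
from scipy.spatial.transform import Rotation as Rn
def Rq(q): return Rn.from_quat([q[1],q[2],q[3],q[0]]).as_matrix()
def ray(cam,uv):
    m=bot.camera_model(cam);R=np.array(m["R"]);t=np.array(m["t"]);K=np.array(m["intrinsics"])
    d=R.T@np.linalg.inv(K)@np.array([uv[0],uv[1],1.]);return -R.T@t,d
def atz(cam,uv,z):
    c,d=ray(cam,uv);return c+d*(z-c[2])/d[2]
def tri(uva,uvb):
    c1,d1=ray("top",uva);c2,d2=ray("side",uvb)
    A=np.stack([d1,-d2],1);s=np.linalg.lstsq(A,c2-c1,rcond=None)[0]
    p,q=c1+s[0]*d1,c2+s[1]*d2;return (p+q)/2,np.linalg.norm(p-q)
def proj(cam,X):
    m=bot.camera_model(cam);p=np.array(m["intrinsics"])@(np.array(m["R"])@X+np.array(m["t"]));return p[:2]/p[2]
E
python3 - <<'E'
from h import *
np.set_printoptions(precision=3,suppress=True)
o=bot.get_obs();print(o)
for c in("top","side"):
    im,d=bot.read_camera(c);cv2.imwrite(f"pics/{c}0.png",im);np.save(f"{c}0.npy",d)
    print(c,ray(c,(256,192)))
    for n in["selector_grip","guide_mouth","grinder","rack","holder_gold","holder_blue","holder_red"]:
        print(n,[(np.round(x["at"],1),round(x["score"],2)) for x in bot.pinpoint(n,c)[:2]])
E
```

```text
{'t': 0.0, 'q': array([-1.251,  0.478,  0.022,  1.556, -0.012,  1.109, -0.083]), 'joint_vel': array([ 0.001,  0.002, -0.002, -0.001,  0.001, -0.001,  0.001]), 'joint_torque': array([ -0.001, -59.646,   1.608, -28.12 ,   0.013,   0.009,   0.   ]), 'eef_pos': array([0.28 , 0.614, 0.404]), 'tool_rot': array([-0.   ,  0.212,  0.977, -0.001]), 'contact_force': array([ 0.054, -0.496, -0.811]), 'torque': array([-0.017,  0.057,  0.012]), 'grasp_force': 0.0, 'gripper_width': 1.000246826752187}
top (array([ 0.418, -0.136,  1.768]), array([ 0.06 ,  0.018, -0.998]))
selector_grip [(array([184.5, 176.7]), 0.53), (array([192.5, 166. ]), 0.18)]
guide_mouth [(array([283.9, 152.2]), 0.69), (array([208.3, 170. ]), 0.53)]
grinder [(array([194.6, 162. ]), 0.65)]
rack [(array([268.6, 212.6]), 0.75), (array([283.1, 204.6]), 0.37)]
holder_gold [(array([259.2, 206.4]), 0.55)]
holder_blue [(array([269.7, 208.1]), 0.6)]
holder_red []
side (array([0.03 , 1.078, 0.813]), array([ 0.34 , -0.802, -0.491]))
selector_grip [(array([193.8, 238.8]), 0.48)]
guide_mouth [(array([192.6, 236.2]), 0.44)]
grinder [(array([180.7, 255.1]), 0.66)]
rack [(array([286.5, 210.2]), 0.68)]
holder_gold []
holder_blue []
holder_red []
```

Run:
```python
import cv2
a=cv2.imread("pics/top0.png");b=cv2.imread("pics/side0.png")
cv2.imwrite("pics/top_c.png",cv2.resize(a[90:270,130:340],None,fx=3.3,fy=3.3,interpolation=cv2.INTER_CUBIC))
cv2.imwrite("pics/side_c.png",cv2.resize(b[130:330,100:360],None,fx=3,fy=3,interpolation=cv2.INTER_CUBIC))
```

```text
(no output)
```

View pics/top_c.png

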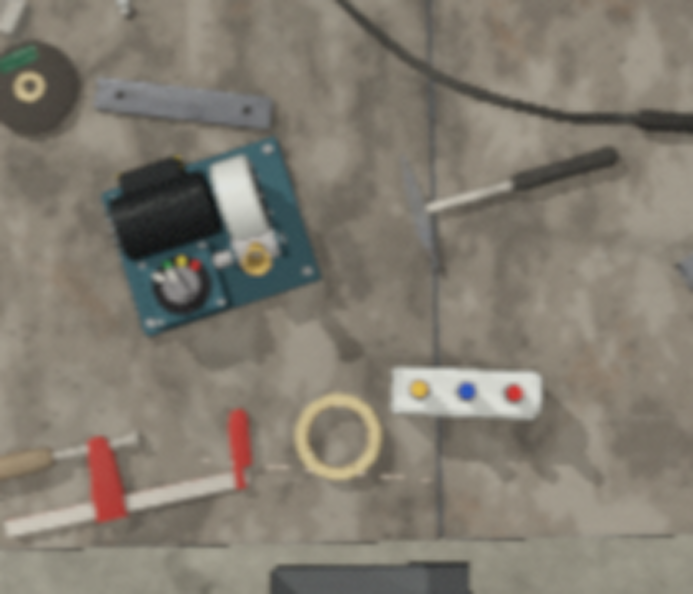

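View pics/side_c.png

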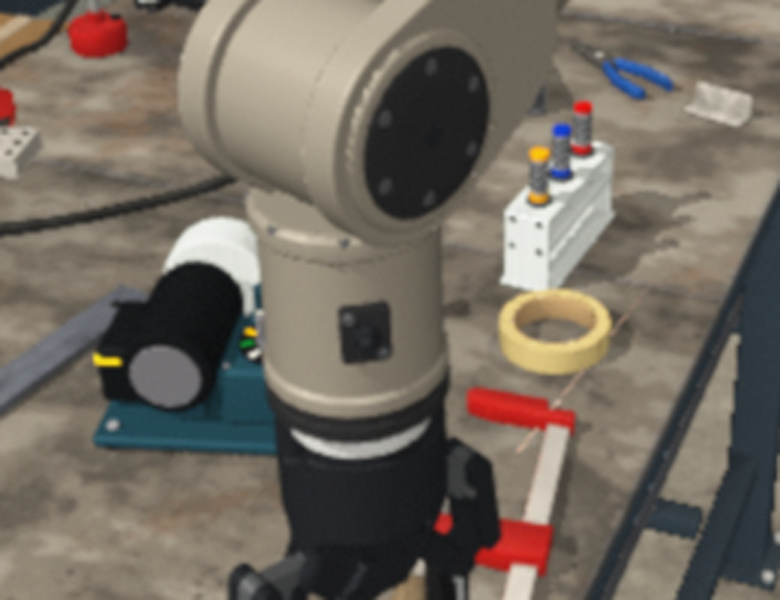

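Run:
```python
from h import *
np.set_printoptions(precision=4,suppress=True)
a=cv2.imread("pics/top0.png");d=np.load("top0.npy");hsv=cv2.cvtColor(a,cv2.COLOR_BGR2HSV)
cv2.imwrite("pics/knob.png",cv2.resize(a[155:195,165:220],None,fx=14,fy=14,interpolation=cv2.INTER_CUBIC))
def cen(lo,hi,x0,x1,y0,y1):
    m=cv2.inRange(hsv,np.array(lo),np.array(hi));mm=np.zeros_like(m);mm[y0:y1,x0:x1]=m[y0:y1,x0:x1]
    v,u=np.nonzero(mm);return np.array([u.mean(),v.mean()]),mm
for n,lo,hi,x in[("gold",(10,110,110),(30,255,255),(250,264)),("blue",(100,110,60),(130,255,255),(265,279)),("red",(0,120,100),(8,255,255),(280,292))]:
    p,_=cen(lo,hi,x[0],x[1],198,220);print(n,p,atz("top",p,0.140),d[int(p[1]),int(p[0])])
p,m=cen((80,80,20),(105,255,140),155,235,125,195)
v,u=np.nonzero(m)
P=np.array([atz("top",q,0.012)[:2] for q in zip(u,v)]).astype(np.float32)
r=cv2.minAreaRect(P*1000);print("teal",len(u),r)
for n,uv,z in[("knob",(185.2,176.4),.111),("mouth",(207.9,168.2),.138)]:
    print(n,atz("top",uv,z))
M=bot.camera_model("top");R=np.array(M["R"]);t=np.array(M["t"]);K=np.array(M["intrinsics"])
for (u,v) in[(185,176),(208,168),(257,208),(220,190)]:
    zc=np.median(d[v-1:v+2,u-1:u+2]);print((u,v),R.T@(np.linalg.inv(K)@[u,v,1]*zc-t))
for q in[(130+151/3.3,90+323/3.3),(130+307/3.3,90+271/3.3),(130+268/3.3,90+148/3.3)]: print("screw",q,atz("top",q,0.014))
print(K)
```

```text
gold [256.6 207.4] [ 0.4582 -0.1082  0.14  ] 1.6294974
blue [271.     208.1667] [ 0.4541 -0.1621  0.14  ] 1.6283817
red [285.5    208.7143] [ 0.4509 -0.2164  0.14  ] 1.6213149
teal 784 ((656.2439575195312, 147.20266723632812), (181.96632385253906, 222.8623046875), 17.637205123901367)
knob [0.5838 0.164  0.111 ]
mouth [0.6104 0.0729 0.138 ]
(185, 176) [0.5863 0.1663 0.1023]
(208, 168) [0.616  0.0778 0.097 ]
(257, 208) [ 0.4558 -0.1097  0.1424]
(220, 190) [ 0.536   0.0424 -0.0017]
screw (175.75757575757575, 187.87878787878788) [0.5476 0.2202 0.014 ]
screw (223.03030303030303, 172.12121212121212) [0.6076 0.0274 0.014 ]
screw (211.21212121212122, 134.84848484848484) [0.7621 0.0736 0.014 ]
[[433.8384   0.     262.0324]
 [  0.     433.8384 183.4774]
 [  0.       0.       1.    ]]
```

View pics/knob.png

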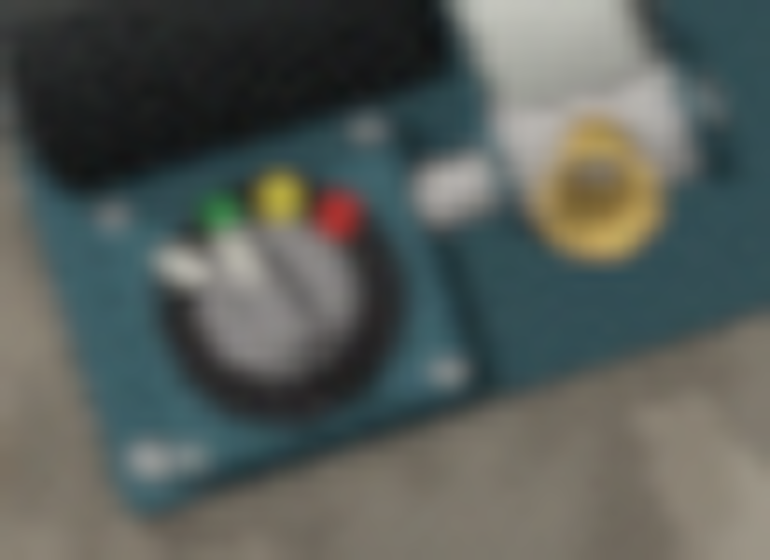

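```bash
python3 -m pendant '[[0.05,-0.034,-0.0207,0,0],[0.05,-0.034,-0.0207,0,0],[0.05,-0.034,-0.0207,0,0],[0.05,-0.034,-0.0207,0,0],[0.05,-0.034,-0.0207,0,0],[0.05,-0.034,-0.0207,0,0],[0.05,-0.034,-0.0207,0,0],[0.05,-0.034,-0.0207,0,0],[0.05,-0.034,-0.0207,0,0],[0.05,-0.034,-0.0207,0,0],[0.05,-0.034,-0.0207,0,0],[0.05,-0.034,-0.0207,0,0]]'
cat >> h.py <<'E'
def go(xyz,th=None):
    "shift in present tool axes to bring the grasp point (0.155 ahead) to xyz; yaw needed for tool-x world angle th (deg)"
    o=bot.get_obs();R=Rq(o["tool_rot"]);g=o["eef_pos"]+R[:,2]*.155
    a=np.degrees(np.arctan2(R[1,0],R[0,0]))
    print("t",round(o["t"],2),"grasp",g.round(4),"z",R[:,2].round(3),"thx",a.round(2),"shift",(R.T@(np.array(xyz)-g)).round(4),"yaw",None if th is None else ((a-th+180)%360-180).round(2),"F",o["contact_force"].round(1),"w",round(float(o["gripper_width"]),3),"gf",round(float(o["grasp_force"]),1))
E
python3 - <<'E'
from h import *
a=atz("top",(184.7,175.6),.081);b=atz("top",(184.5,176.7),.103);print(a,b)
go([.584,.165,.108],216)
E
```

```text
t: 1.8
eef_pos: [0.549, 0.2171, 0.4051]
tool_rot: [0.0, 0.212, 0.977, 0.0]
contact_force: [-0.5, 0.3, -0.0]
gripper_width: 0.581
grasp_force: 0.0
[0.59001687 0.17135231 0.081     ] [0.58352535 0.16815273 0.103     ]
t 1.8 grasp [0.5491 0.2172 0.2501] z [ 0.001  0.    -1.   ] thx 155.5 shift [-0.0534 -0.0331  0.142 ] yaw -60.5 F [-0.5  0.3 -0. ] w 0.581 gf 0.0
```

```bash
python3 -m pendant '[[0.05,-0.0275,-0.0144,0,0],[0.05,-0.0275,-0.0144,0,0],[0.05,0,0,0,-6],[0.05,0,0,0.01,-6],[0.05,0,0,0.01,-6],[0.05,0,0,0.01,-6],[0.05,0,0,0.01,-6],[0.05,0,0,0.01,-6],[0.05,0,0,0.01,-6],[0.05,0,0,0.01,-6],[0.05,0,0,0.01,-6],[0.05,0,0,0,-6.5]]'
python3 - <<'E'
from h import *
go([.587,.168,.109],216)
im,d=bot.read_camera("side");im2,_=bot.read_camera("top")
cv2.imwrite("pics/k1.png",np.hstack([cv2.resize(im[190:310,120:270],(400,320)),cv2.resize(im2[130:210,150:250],(400,320),interpolation=cv2.INTER_CUBIC)]))
E
```

```text
t: 2.8
eef_pos: [0.5856, 0.1697, 0.3227]
tool_rot: [-0.002, -0.311, 0.95, -0.0]
contact_force: [-0.4, 0.1, -0.1]
gripper_width: 0.587
grasp_force: 0.0
t 2.8 grasp [0.5851 0.1696 0.1677] z [-0.003 -0.001 -1.   ] thx -143.71 shift [-0.0008 -0.0024  0.0586] yaw 0.29 F [-0.4  0.1 -0.1] w 0.587 gf 0.0
```

View pics/k1.png

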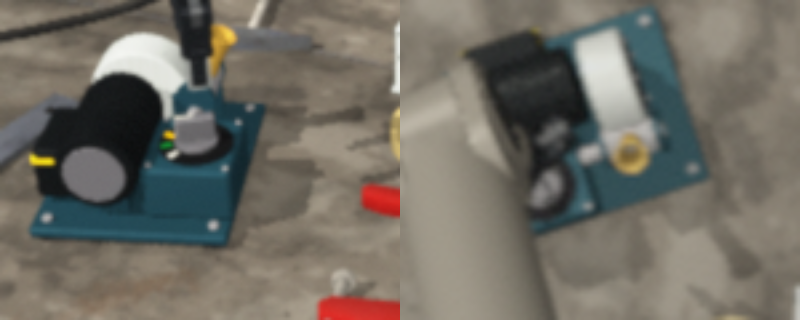

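Run:
```python
from h import *
p=bot.pinpoint("selector_grip","side");print([(x["at"],x["score"]) for x in p[:2]])
for s in [p[0]["at"],(193.5,238.7)]: print(tri((184.5,176.3),s),atz("side",s,.103))
for X in [(.587,.168,.103),(.584,.165,.103)]: print(proj("side",np.array(X)),proj("top",np.array(X)))
```

```text
[([190.5, 238.3], 0.62), ([273.4, 162.8], 0.51)]
(array([0.59104419, 0.17316775, 0.08757328]), np.float64(0.009743853711536476)) [0.58399415 0.19342637 0.103     ]
(array([0.58768711, 0.17160687, 0.0866156 ]), np.float64(0.0021241121795223857)) [0.5761842  0.19225646 0.103     ]
[194.37721709 232.68769121] [184.53257721 175.80310428]
[195.99579997 232.30718004] [185.31528064 176.5593652 ]
```

```bash
python3 -m pendant '[[0.05,-0.0008,-0.0015,0.015,0],[0.05,0,0,0.015,0],[0.05,0,0,0.015,0],[0.05,0,0,0.012,0],[0.05,0,0,0,0],[0,0,0,0,0],[0,0,0,0,0],[0,0,0,0,0],[0,0,0,0,0],[0,0,0,0,0],[0,0,0,0,0]]' 40
python3 -c "
from h import *
go([.587,.168,.109],216); print(bot.get_obs()['torque'],bot.get_obs()['eef_pos'])"
```

```text
t: 3.87
eef_pos: [0.5877, 0.1702, 0.269]
tool_rot: [0.001, -0.309, 0.951, 0.001]
contact_force: [-3.2, 1.9, 5.4]
gripper_width: 0.136
grasp_force: 42.0
t 3.87 grasp [0.5878 0.1704 0.114 ] z [ 0.001  0.002 -1.   ] thx -143.99 shift [ 0.0021 -0.0015  0.005 ] yaw 0.01 F [-3.2  1.9  5.4] w 0.136 gf 42.0
[ 0.38697081  0.80705432 -0.07657978] [0.58768431 0.17015426 0.26901738]
```

```bash
python3 -m pendant '[[0,0,0,-0.003,6],[0,0,0,0,6],[0,0,0,0,6],[0,0,0,0,6],[0,0,0,0,6],[0,0,0,0,6],[0,0,0,0,0],[0,0,0,0,0]]' 60
python3 -c "
from h import *
go([.587,.168,.109],180); print(bot.get_obs()['torque'])"
```

```text
t: 4.53
eef_pos: [0.5872, 0.1716, 0.2694]
tool_rot: [-0.0, -0.001, 1.0, 0.001]
contact_force: [2.9, 6.4, -15.1]
gripper_width: 0.123
grasp_force: 61.2
t 4.53 grasp [0.5872 0.1719 0.1144] z [-0.     0.002 -1.   ] thx -179.91 shift [ 0.0002 -0.0039  0.0054] yaw 0.09 F [  2.9   6.4 -15.1] w 0.123 gf 61.2
[ 1.4532063  -0.70754321  0.02339236]
```

```bash
python3 -m pendant '[[0.05,0,0,0,0],[0.05,0,0,0,0],[0.05,0,0,0,0],[0.05,0,0,-0.03,0],[0.05,0,0,-0.03,0],[0.05,0,0,-0.03,0],[0.05,0,0,-0.02,0],[0.05,0.02,0.035,0,0],[0.05,0.02,0.035,0,0],[0.05,0.02,0.035,0,0],[0.05,0.02,0.035,0,0],[0.05,0.02,0.035,0,0]]' 60
python3 -m pendant '[[0.05,0,0,0,-7],[0.05,0,0,0,-7],[0.05,0,0,0,-7],[0.05,0,0,0,-7],[0.05,0,0,0,-7],[0.05,0,0,0,-7],[0.05,0,0,0,-7],[0.05,0,0,0,-7],[0.05,0,0,0,-7],[0.05,0,0,0,-7],[0.05,0,0,0,-7],[0.05,0,0,0,-7]]'
python3 - <<'E'
from h import *
go([.458,-.108,.117],266.1);print(bot.get_obs()["q"].round(2))
o=[]
for c in("top","side"):
    im,d=bot.read_camera(c);cv2.imwrite(f"pics/{c}2.png",im);np.save(f"{c}2.npy",d);o.append(im)
    for n in["selector_grip","guide_mouth","holder_gold_tip","holder_gold","rack"]:
        print(c,n,[(np.round(x["at"],1),round(x["score"],2)) for x in bot.pinpoint(n,c)[:2]])
a=o[0][150:195,165:225];b=o[1][205:265,160:240]
cv2.imwrite("pics/g2.png",np.vstack([cv2.resize(o[0][150:195,160:220],(400,300),interpolation=cv2.INTER_CUBIC),cv2.resize(b,(400,300),interpolation=cv2.INTER_CUBIC)]))
E
```

```text
t: 5.53
eef_pos: [0.4872, 0.3449, 0.3817]
tool_rot: [0.001, 0.001, 1.0, 0.0]
contact_force: [0.2, 0.6, -0.7]
gripper_width: 0.581
grasp_force: 0.0
t: 6.53
eef_pos: [0.4884, 0.3435, 0.3815]
tool_rot: [0.001, -0.671, 0.742, -0.0]
contact_force: [0.8, 0.5, -0.4]
gripper_width: 0.583
grasp_force: 0.0
t 6.53 grasp [0.4886 0.3435 0.2265] z [ 0.001  0.    -1.   ] thx -95.74 shift [ 0.4524 -0.0146  0.1093] yaw -1.84 F [ 0.8  0.5 -0.4] w 0.583 gf 0.0
[-0.55  0.38 -0.21  1.76  0.09  1.01  2.24]
top selector_grip [(array([232.5, 222.7]), 0.73), (array([186.7, 175.7]), 0.39)]
top guide_mouth [(array([208.6, 171.9]), 0.5)]
top holder_gold_tip []
top holder_gold [(array([259.6, 207.2]), 0.5)]
top rack [(array([272.1, 213. ]), 0.76), (array([193.5, 164.1]), 0.67)]
side selector_grip [(array([193.3, 236.4]), 0.67), (array([337.8, 166.1]), 0.4)]
side guide_mouth []
side holder_gold_tip []
side holder_gold []
side rack [(array([339.6, 168.3]), 0.73), (array([285.4, 209.6]), 0.7)]
```

View pics/g2.png

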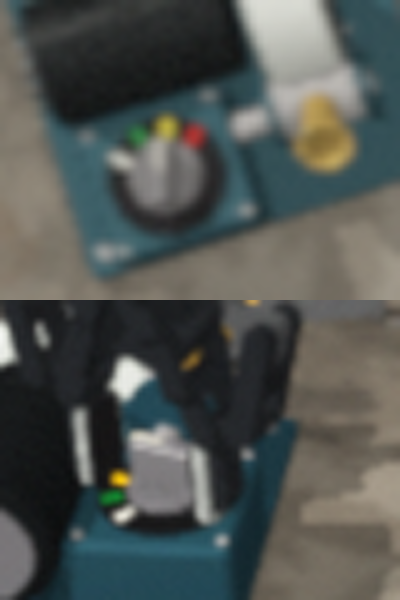

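```bash
python3 -m pendant '[[0.05,0,0,0,-1.8],[0.05,0.038,0,0,0],[0.05,0.038,0,0,0],[0.05,0.038,0,0,0],[0.05,0.038,0,0,0],[0.05,0.038,0,0,0],[0.05,0.038,0,0,0],[0.05,0.038,0,0,0],[0.05,0.038,0,0,0],[0.05,0.038,0,0,0],[0.05,0.038,0,0,0],[0.05,0.038,0,0,0]]'
python3 - <<'E'
from h import *
go([.458,-.108,.117],266.1)
M=np.array([atz("top",p,.129) for p in[(208.25,171.5),(208.6,171.9)]]);print(M)
m0=np.array([atz("top",p,.1346) for p in[(207.2,169.3),(208.3,170)]]);print(m0)
c,_=ray("top",(0,0))
im,d=bot.read_camera("side")
for n in["holder_gold","holder_gold_tip","guide_mouth"]: print(n,[(np.round(x["at"],1),round(x["score"],2)) for x in bot.pinpoint(n,"side")[:2]])
print(proj("side",np.array([.458,-.108,.14])),proj("side",M[0]))
cv2.imwrite("pics/s3.png",np.hstack([cv2.resize(im[140:240,210:310],(400,400),interpolation=cv2.INTER_CUBIC),cv2.resize(im[180:270,170:260],(400,400),interpolation=cv2.INTER_CUBIC)]))
E
```

```text
t: 8.13
eef_pos: [0.4603, -0.038, 0.3799]
tool_rot: [-0.002, -0.679, 0.734, -0.0]
contact_force: [-0.1, 0.7, 0.1]
gripper_width: 0.586
grasp_force: 0.0
t 8.13 grasp [ 0.4599 -0.0385  0.2249] z [-0.003 -0.003 -1.   ] thx -94.41 shift [ 0.0691 -0.0037  0.1081] yaw -0.51 F [-0.1  0.7  0.1] w 0.586 gf 0.0
[[0.5987727  0.0729056  0.129     ]
 [0.59721413 0.07159311 0.129     ]]
[[0.60662743 0.07607247 0.1346    ]
 [0.60386558 0.07193393 0.1346    ]]
holder_gold [(array([290. , 238.7]), 0.43)]
holder_gold_tip []
guide_mouth [(array([206., 204.]), 0.75)]
[279.88860462 180.4929662 ] [207.00809645 204.98388952]
```

View pics/s3.png

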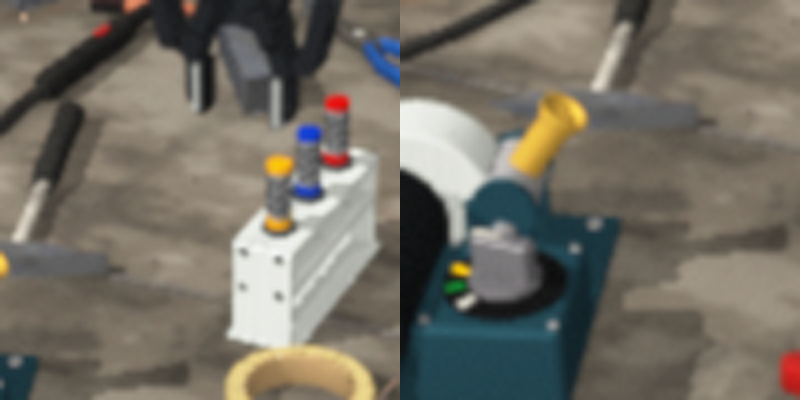

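```bash
python3 -m pendant '[[0.05,0.035,-0.0015,0,-0.5],[0.05,0.034,-0.0015,0,0],[0.05,0,0,0,0],[0.05,0,0,0,0]]' 40
python3 -c "
from h import *
go([.458,-.108,.117],266.1)"
```

```text
t: 8.67
eef_pos: [0.4608, -0.0653, 0.3774]
tool_rot: [-0.005, -0.682, 0.731, 0.002]
contact_force: [0.3, 0.6, -0.9]
gripper_width: 0.585
grasp_force: 0.0
t 8.67 grasp [ 0.4594 -0.0658  0.2224] z [-0.009 -0.003 -1.   ] thx -93.94 shift [ 0.0417 -0.0025  0.1055] yaw -0.04 F [ 0.3  0.6 -0.9] w 0.585 gf 0.0
```

```bash
python3 -c "
from h import *
print(bot.get_obs()['q'].round(3),bot.get_obs()['joint_vel'].round(2))"
```

```text
[ 0.479  0.208 -0.53   2.037  0.134  0.938  2.951] [-0.08 -0.01  0.03  0.01 -0.01 -0.    0.  ]
```

```bash
R='[[0.05,0,0,0,7]]'
python3 -m pendant '[[0.05,0,0,0,7],[0.05,0,0,0,7],[0.05,0,0,0,7],[0.05,0,0,0,7],[0.05,0,0,0,7],[0.05,0,0,0,7],[0.05,0,0,0,7],[0.05,0,0,0,7],[0.05,0,0,0,7],[0.05,0,0,0,7],[0.05,0,0,0,7],[0.05,0,0,0,7]]'
python3 -m pendant '[[0.05,0,0,0,7],[0.05,0,0,0,7],[0.05,0,0,0,7],[0.05,0,0,0,7],[0.05,0,0,0,7],[0.05,0,0,0,7],[0.05,0,0,0,7],[0.05,0,0,0,7],[0.05,0,0,0,7],[0.05,0,0,0,7],[0.05,0,0,0,7],[0.05,0,0,0,7]]'
python3 -m pendant '[[0.05,0,0,0,6],[0.05,0,0,0,6],[0.05,0,0,0,0]]'
python3 -c "
from h import *
go([.458,-.108,.117],86.1);print(bot.get_obs()['q'].round(3))"
```

```text
t: 9.67
eef_pos: [0.4611, -0.0624, 0.3778]
tool_rot: [-0.004, -0.018, 1.0, -0.002]
contact_force: [0.1, 0.5, -0.5]
gripper_width: 0.588
grasp_force: 0.0
t: 10.67
eef_pos: [0.4611, -0.0624, 0.3778]
tool_rot: [-0.002, 0.656, 0.755, -0.004]
contact_force: [0.4, -0.0, -0.5]
gripper_width: 0.586
grasp_force: 0.0
t: 10.92
eef_pos: [0.4611, -0.0626, 0.3778]
tool_rot: [-0.001, 0.73, 0.683, -0.004]
contact_force: [0.2, 0.6, 0.8]
gripper_width: 0.582
grasp_force: 0.0
t 10.92 grasp [ 0.4598 -0.0632  0.2228] z [-0.008 -0.004 -1.   ] thx 86.17 shift [-0.0444  0.002   0.106 ] yaw 0.07 F [0.2 0.6 0.8] w 0.582 gf 0.0
[ 0.121  0.171 -0.135  2.059  0.034  0.922 -0.099]
```

```bash
python3 -m pendant '[[0.05,-0.0224,0.001,0,0],[0.05,-0.022,0.001,0,0],[0.05,0,0,0,0],[0.05,0,0,0.01,0]]' 40
python3 -c "
from h import *
go([.458,-.108,.117],86.1)"
```

```text
t: 11.25
eef_pos: [0.4606, -0.1093, 0.3691]
tool_rot: [-0.0, 0.73, 0.684, -0.003]
contact_force: [0.4, 0.5, 0.6]
gripper_width: 0.585
grasp_force: 0.0
t 11.25 grasp [ 0.4598 -0.11    0.2141] z [-0.005 -0.005 -1.   ] thx 86.27 shift [ 0.0024 -0.0014  0.0971] yaw 0.17 F [0.4 0.5 0.6] w 0.585 gf 0.0
```

```bash
python3 -m pendant '[[0.05,0.002,-0.0014,0.016,0],[0.05,0,0,0.016,0],[0.05,0,0,0.016,0],[0.05,0,0,0.016,0],[0.05,0,0,0.016,0],[0.05,0,0,0.015,0],[0.05,0,0,0,0],[0,0,0,0,0],[0,0,0,0,0],[0,0,0,0,0],[0,0,0,0,0],[0,0,0,0,0]]' 40
python3 -c "
from h import *
go([.458,-.108,.117],86.1)
im,d=bot.read_camera('side');cv2.imwrite('pics/s4.png',cv2.resize(im[130:230,220:340],None,fx=5,fy=5,interpolation=cv2.INTER_CUBIC))"
```

```text
t: 12.25
eef_pos: [0.4586, -0.1081, 0.2739]
tool_rot: [-0.0, 0.731, 0.683, -0.003]
contact_force: [3.0, 2.8, 0.6]
gripper_width: 0.2
grasp_force: 39.1
t 12.25 grasp [ 0.4578 -0.1088  0.1189] z [-0.005 -0.004 -1.   ] thx 86.12 shift [0.0008 0.0001 0.0019] yaw 0.02 F [3.  2.8 0.6] w 0.2 gf 39.1
```

View pics/s4.png

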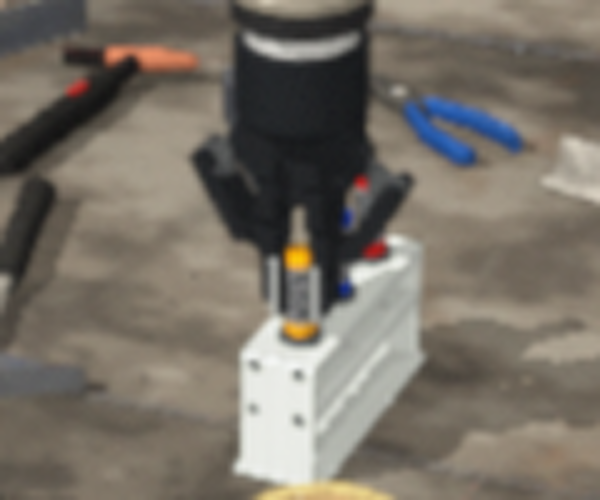

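```bash
python3 -m pendant '[[0,0,0,-0.01,0],[0,0,0,-0.01,0],[0,0,0,-0.01,0],[0,0,0,-0.01,0],[0,0,0,-0.01,0],[0,0,0,-0.01,0],[0,0,0,0,0],[0,0,0,0,0]]' 40
python3 -m pendant '[[0,0.006,0,0,0],[0,0.0095,0,0.0005,0],[0,0.0094,0,0.0014,0],[0,0.0092,0,0.0023,0],[0,0.0089,0,0.0033,0],[0,0.0085,0,0.0041,0],[0,0.0081,0,0.005,0],[0,0,0,0,0],[0,0,0,0,0]]' 22
python3 - <<'E'
from h import *
go([.458,-.108,.117],86.1)
im,d=bot.read_camera('side');im2,_=bot.read_camera('top')
cv2.imwrite('pics/s5.png',np.hstack([cv2.resize(im[120:220,220:320],(400,400),interpolation=cv2.INTER_CUBIC),cv2.resize(im2[160:260,200:300],(400,400),interpolation=cv2.INTER_CUBIC)]))
E
```

```text
t: 12.97
eef_pos: [0.4575, -0.1085, 0.333]
tool_rot: [-0.002, 0.731, 0.682, -0.005]
contact_force: [-0.6, 1.0, -0.5]
gripper_width: 0.199
grasp_force: 39.7
t: 13.72
eef_pos: [0.462, -0.0476, 0.3155]
tool_rot: [-0.002, 0.73, 0.683, -0.004]
contact_force: [1.0, -0.0, 0.1]
gripper_width: 0.196
grasp_force: 40.6
t 13.72 grasp [ 0.4606 -0.0481  0.1605] z [-0.009 -0.003 -1.   ] thx 86.19 shift [-0.0598  0.0018  0.0437] yaw 0.09 F [ 1.  -0.   0.1] w 0.196 gf 40.6
```

View pics/s5.png

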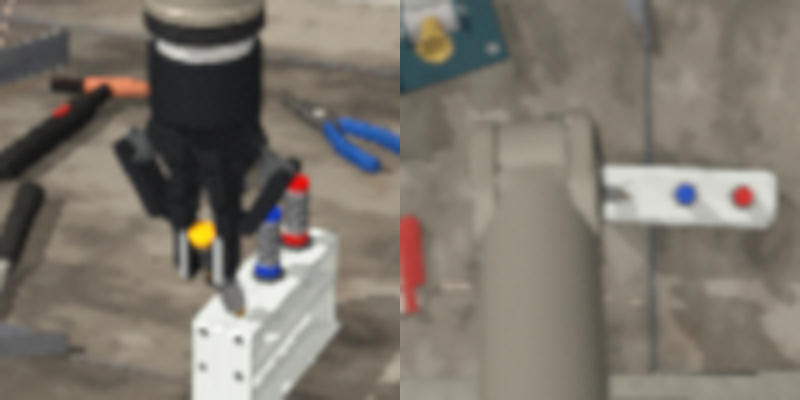

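```bash
python3 -m pendant '[[0,0,0,0,0],[0,0,0,-0.01,0],[0,0,0,-0.02,0],[0,0,0,-0.02,0],[0,0,0,-0.02,0],[0,0,0,-0.02,0],[0,0,0,-0.02,0],[0,0,0,0,-3],[0,0,0,0,-6],[0,0,0,0,-6],[0,0,0,0,-6],[0,0,0,0,-6]]' 50
python3 -m pendant '[[0,0,0,0,-7],[0,0,0,0,-7],[0,0,0,0,-7],[0,0,0,0,-7],[0,0,0,0,-7],[0,0,0,0,-7],[0,0,0,0,-7],[0,0,0,0,-7],[0,0,0,0,-7],[0,0,0,0,-7],[0,0,0,0,-7],[0,0,0,0,-7]]'
python3 - <<'E'
from h import *
go([.48,.035,.27],197.2);print(bot.get_obs()["q"].round(2))
im,d=bot.read_camera('side');im2,_=bot.read_camera('top')
for c in("side","top"):
  for n in["holder_gold_tip","holder_gold"]: print(c,n,[(np.round(x["at"],1),round(x["score"],2)) for x in bot.pinpoint(n,c)[:2]])
o=bot.get_obs();g=o["eef_pos"]+Rq(o["tool_rot"])[:,2]*.155;u=proj("side",g).astype(int);print(u)
cv2.imwrite('pics/s6.png',cv2.resize(im[u[1]-35:u[1]+65,u[0]-50:u[0]+50],(600,600),interpolation=cv2.INTER_CUBIC))
E
```

```text
t: 14.82
eef_pos: [0.4624, -0.0485, 0.4264]
tool_rot: [-0.003, 0.549, 0.836, -0.004]
contact_force: [-0.6, 0.1, -1.6]
gripper_width: 0.196
grasp_force: 48.9
t: 15.82
eef_pos: [0.4624, -0.0485, 0.4263]
tool_rot: [-0.005, -0.151, 0.988, -0.001]
contact_force: [-0.6, -0.6, -0.7]
gripper_width: 0.199
grasp_force: 48.9
t 15.82 grasp [ 0.4609 -0.0492  0.2713] z [-0.01  -0.004 -1.   ] thx -162.61 shift [-0.0434  0.0746  0.0008] yaw 0.19 F [-0.6 -0.6 -0.7] w 0.199 gf 48.9
[ 0.24  0.13 -0.29  1.99  0.05  1.04  1.8 ]
side holder_gold_tip [(array([250.7, 174.6]), 0.62)]
side holder_gold [(array([251.5, 175.5]), 0.74)]
top holder_gold_tip [(array([351.1, 166.1]), 0.57)]
top holder_gold []
[271 146]
```

View pics/s6.png

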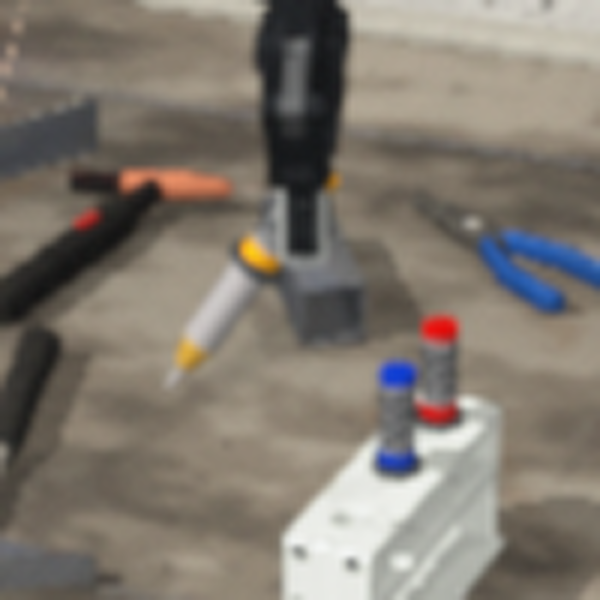

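```bash
cat >> h.py <<'E'
def fit(uvs,ds,dist0=.110):
    from scipy.optimize import least_squares
    o=bot.get_obs();R=Rq(o["tool_rot"]);g=o["eef_pos"]+R[:,2]*.155
    def pt(p,d): return g+(p[1]-d)*(np.sin(p[0])*-R[:,0]+np.cos(p[0])*R[:,2])
    f=lambda p:np.concatenate([proj("side",pt(p,d))-u for u,d in zip(uvs,ds)])
    r=least_squares(f,[.6,dist0]);return r.x,r.fun.round(1),pt(r.x,0)
E
python3 - <<'E'
from h import *
T=(248.5,175);C=(221+190/6-.5,111+352/6-.5);G=(263.8,153)
print(fit([T],[0])); print(fit([(250.9,175)],[0])); print(fit([T,G],[0,.0815]))
E
```

```text
(array([0.63281001, 0.10809617]), array([ 0., -0.]), array([ 0.52165784, -0.0309029 ,  0.18324727]))
(array([0.58264757, 0.10416783]), array([-0., -0.]), array([ 0.51533291, -0.03282442,  0.18349737]))
(array([0.6437684 , 0.10917237]), array([-0.6,  0. ,  1.6,  0.8]), array([ 0.52318465, -0.03043922,  0.18307639]))
```

```bash
python3 -m pendant '[[0,-0.0113,0.0126,0,0],[0,-0.0113,0.0126,0,0],[0,-0.0113,0.0126,0,0],[0,-0.0113,0.0126,0,0],[0,-0.0113,0.0126,0,0],[0,-0.0113,0.0126,0,0],[0,0,0,0,0],[0,0,0,0,0],[0,0,0,0,0]]'
python3 - <<'E'
from h import *
im,d=bot.read_camera('side');im2,_=bot.read_camera('top')
for c in("side","top"):
  for n in["holder_gold_tip","guide_mouth"]: print(c,n,[(np.round(x["at"],1),round(x["score"],2)) for x in bot.pinpoint(n,c)[:2]])
go([.48,.035,.27],197.2)
o=bot.get_obs();R=Rq(o["tool_rot"]);g=o["eef_pos"]+R[:,2]*.155;t=g+.108*(np.sin(.625)*-R[:,0]+np.cos(.625)*R[:,2]);print(t,proj("side",t),proj("top",t))
cv2.imwrite('pics/s7.png',np.hstack([cv2.resize(im[160:240,170:250],(400,400),interpolation=cv2.INTER_CUBIC),cv2.resize(im2[140:200,180:240],(400,400),interpolation=cv2.INTER_CUBIC)]))
E
```

```text
t: 16.87
eef_pos: [0.5053, 0.0432, 0.425]
tool_rot: [-0.005, -0.148, 0.989, -0.002]
contact_force: [0.3, -0.2, -1.8]
gripper_width: 0.195
grasp_force: 48.9
side holder_gold_tip [(array([336.9, 165.2]), 0.6), (array([219.1, 188.4]), 0.57)]
side guide_mouth [(array([204., 201.]), 0.53)]
top holder_gold_tip [(array([163.7, 233.5]), 0.5)]
top guide_mouth [(array([230.7, 223.1]), 0.61), (array([209.5, 172. ]), 0.47)]
t 17.17 grasp [0.5039 0.0426 0.2702] z [-0.009 -0.004 -1.   ] thx -162.98 shift [ 0.0251 -0.0003  0.0004] yaw -0.18 F [-0.2  1.2 -1.1] w 0.198 gf 48.9
[0.56358858 0.0607059  0.18199709] [219.93780578 187.84806487] [209.82959583 179.40894193]
```

View pics/s7.png

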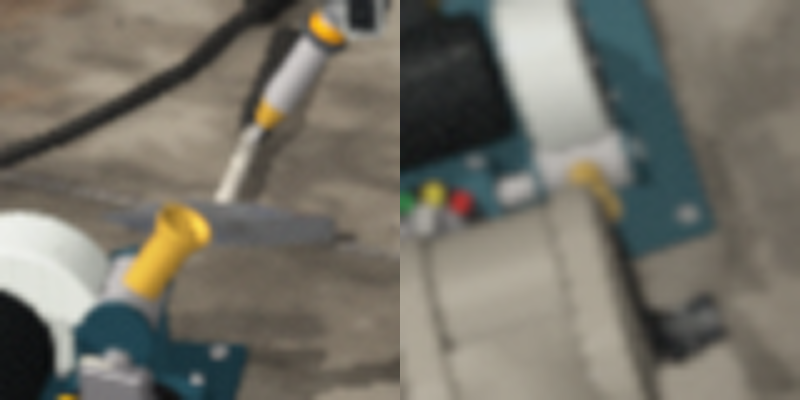

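Run:
```python
from h import *
x,f,t=fit([(219.1,188.4),(234.5,164.9)],[0,.0835]);print(x,f,t)
x2,f2,t2=fit([(219.1,188.4)],[0]);print(x2,t2)
a=np.array([-.955*np.sin(.59),-.296*np.sin(.59),np.cos(.59)]);m=np.array([.598,.0725,.129])
print("tube px",proj("side",m),proj("side",m-.04*a), "pen px",proj("side",t),proj("side",t+.08*a))
R=Rq(bot.get_obs()["tool_rot"])
for p in(t,t2,np.array([.5636,.0607,.182])): print("along",(p-m)@a,"perp",(p-m-((p-m)@a)*a).round(4),"shift to 27mm",(R.T@(m+.027*a-p)).round(4))
```

```text
[0.64572443 0.11172182] [-0.7 -0.   1.9  1.1] [0.56743789 0.06188161 0.18031346]
[0.63287477 0.11075483] [0.56578881 0.06137657 0.18025353]
tube px [207.33655272 204.96469767] [199.93991162 215.22591385] pen px [218.44667673 188.35726718] [234.45291826 166.11937696]
along 0.060625517194391465 perp [ 0.0016 -0.0006  0.0009] shift to 27mm [-0.0176  0.0012  0.0287]
along 0.061535086543496285 perp [ 0.0005 -0.001   0.0001] shift to 27mm [-0.0193  0.0012  0.0286]
along 0.0642606860978692 perp [-0.0003 -0.0012 -0.0004] shift to 27mm [-0.0216  0.0012  0.0304]
```

Well aligned (angle error ≈0.05 rad); advance to about 27 mm out.

```bash
python3 -m pendant '[[0,-0.003,0.001,0.005,0],[0,-0.0033,0,0.005,0],[0,-0.0033,0,0.005,0],[0,-0.0033,0,0.005,0],[0,-0.0033,0,0.005,0],[0,-0.0033,0,0.004,0],[0,0,0,0,0],[0,0,0,0,0],[0,0,0,0,0],[0,0,0,0,0],[0,0,0,0,0]]'
python3 - <<'E'
from h import *
im,d=bot.read_camera('side')
for n in["holder_gold_tip","guide_mouth"]: print(n,[(np.round(x["at"],1),round(x["score"],2)) for x in bot.pinpoint(n,"side")[:3]])
o=bot.get_obs();R=Rq(o["tool_rot"]);g=o["eef_pos"]+R[:,2]*.155;t=g+.109*(np.sin(.63)*-R[:,0]+np.cos(.63)*R[:,2])
a=np.array([-.955*np.sin(.59),-.296*np.sin(.59),np.cos(.59)]);m=np.array([.598,.0725,.129])
print(t,proj("side",t),(t-m)@a,(t-m-((t-m)@a)*a).round(4))
cv2.imwrite('pics/s8.png',cv2.resize(im[160:240,170:250],(600,600),interpolation=cv2.INTER_CUBIC))
E
```

```text
t: 18.08
eef_pos: [0.5235, 0.0503, 0.3962]
tool_rot: [-0.004, -0.149, 0.989, -0.002]
contact_force: [-1.1, -1.1, -0.5]
gripper_width: 0.198
grasp_force: 48.9
holder_gold_tip [(array([213.6, 197.2]), 0.49)]
guide_mouth [(array([204.3, 205.4]), 0.65)]
[0.58281639 0.06817219 0.15247404] [212.68123455 197.62371065] 0.028285679858840083 [-0.0002  0.0003 -0.    ]
```

View pics/s8.png

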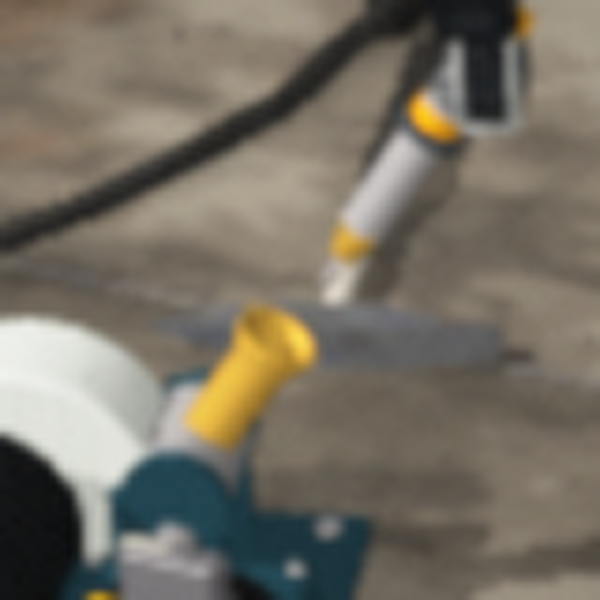

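```bash
python3 -c "
from station import bot
print(bot.hand_in())"
```

```text
the job is handed in; nothing more can be done
None
```

I've handed the job in, but the hand-in returned no verdict. The selector is on the yellow mark. The gold holder is held still in line with the guide tube, about 0.05 rad off its axis, with its point about 28 mm outside the mouth, and it did not touch the grinder. I tipped the holder by leaning its nose against the rim of its rack well before lifting it clear.

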